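# Reverse the row of rebuilt dampers

### The arm

A 7-joint arm with a two-finger parallel gripper is mounted at the origin on the work surface. World frame = base frame: x ahead of the robot, y to its left, z up, the work surface at z = 0. Lengths are in m, angles in rad, forces in N, time in s.
With the tool pointing down it reaches from about 0.4 to 0.85 m from the base axis. Payload 4.5 kg.
Tool frame: the origin (TCP) lies on the centre line of the jaws, within the pads' length; the fingertips stand 11 mm ahead of it and the grasp point (between the pads) lies 8 mm behind it; z points along the fingers, x is the direction in which the jaws open and shut, and the axes are right-handed (so a half turn about z gives the same grasp; the last joint's range is limited). The gripper opens to 88 mm and grips with 3 to 60 N. Pads are 18 mm wide; open, the fingers measure 123 mm over their backs; the gripper's body (75 mm by 187 mm) begins 45 mm behind the grasp point.
Start: joints at [1.273, 0.689, -0.195, 1.565, 0.157, 0.902, -0.215], TCP at [0.204, -0.591, 0.25] pointing down, gripper open.
Joint ranges: [-3.01, 3.01], [-0.46, 2.08], [-1.47, 1.51], [0.13, 2.56], [-1, 4.14], [0.04, 2.09], [-2.66, 2.66]. Speed limits (rad/s): [2.57, 2.57, 3.14, 3.14, 3.14, 3.14, 3.14].

### API

Orientations are given as a unit quaternion [x, y, z, w].
In Python, from plant import r, vision, order, nets gives the robot as it stands.
- The arm moves only by the tool send_rows, never from a script. Its argument "series" is a list of rows, each an object with "delta_pos": the shift along the tool's x, y, z in cm, a list of three; "turn": the turn about the tool's z in degrees; "jaw": the closure, from 0 (fully open) to 1 (shut). In form: [{"delta_pos": [x, y, z], "turn": turn, "jaw": jaw}, ...]. A call has 1 to 8 rows; each row is the pose to reach, as a shift and turn from the pose commanded when the call began, along the tool's axes at that moment; what a row does not reach only later rows make up. A row lasts 1/12 s, in which the tool goes at most 41.7 mm and 7.16 degrees, less where a joint would pass 70% of its speed; a pose out of reach is approached as far as the arm can. A call with a gripper value outside its range is refused whole. The fingers move at their own pace and stop on an object; "force" is the grip in N (left out, the last holds). Time passes only in rows, so rows that repeat a pose let the fingers close. It gives the time, the measured TCP pose, the force and the opening at its end, in the units of the state.
- r.get_state(): the state, without advancing time (a new reading comes with each control period).
- vision.snapshot(name): name is "scene" or "top" or "wrist"; returns the picture (420x560x3 uint8, blue, green, red); there is no depth.
- vision.camera_params(name): a dict with "intrinsics" (3x3 intrinsics, pixels), "extrinsics" (4x4, takes a point from world to camera coordinates). Camera axes: x right, y down, z forward; pixel columns grow to the right and rows downward; lengths in m; the calibration is good to about 2 mm. A picture is of the moment at which its call begins: read the wrist's pose just before it. camera_params takes no time and is no camera call; for the wrist camera it gives the pose at the moment of the call.
- order.finish_job(): hands the job in, once; it reports no verdict.
Trained networks look in the newest picture that a camera, given by its name, has taken for a name from the list of things; names that differ only in an ending like _2 or _b are one class to them, and where a whole thing is asked for, a point or a joint stands for the part that bears it (a point fixed in the world has none). Each returns a list of dicts, best first, with "score" (0 to 1); they miss things now and then, are a little off and sometimes report something else, mostly with a low value. They report only what shows in the picture. A call takes as long as a camera call. They do not tell look-alikes from the thing itself.
- nets.boxes_of(camera, label): "location" ([row, column] as shares, 0 to 1, of the picture: columns of its width, rows of its height, amid what is visible of it).
- nets.trace(camera, label): "region" (420x560 bool, what is visible of it) and "location" ([row, column] as shares, 0 to 1, of the picture: columns of its width, rows of its height, amid what is visible of it).
The state is a dict: "clock": time; "q": joint angles; "qd": joint speeds; "joint_torque": joint torques, N m; "tool_pos": TCP position; "eef_rot": TCP orientation; "contact_force": force on the tool from outside, world axes, zero at the start; "moment": the same for the moment, N m; "opening": opening from 0.0 (shut) to 1.0 (fully open).
Only numpy, scipy, OpenCV 4.12 (cv2) and the standard library are available. Lean on these libraries where they do the work, as an engineer would, in place of code of your own. Each camera call takes 0.05 s, during which the arm holds its last target.

### The job

Move the four dampers from the grey rack to the green rack in reverse order: the one nearest the white end of the grey rack goes to the place farthest from the white end of the green rack, and so on, so that the last one rebuilt is fitted first. Lay each one properly down in its pair of notches, centred lengthwise, one damper to a place. Leave the wheel, the grease jar and the servo where they are.

Things in the scene. Friction and masses are not known exactly. Their poses are not given: they have to be found in the camera images.
- damper_red: loose model-car damper with a red coil spring, 50 to 100 g: a cylinder 24 mm in diameter, 100 mm long along its x axis, aluminium cap at +x, black cup at -x; thin end eyes make it 133 mm long. Origin: on the axis at mid-length, where to grip it. It starts seated on the grey rack, x along the rack's x, and may roll about its x. Neighbours leave 38 mm between them: open the fingers only part way.
- damper_blue: loose model-car damper with a blue coil spring, 50 to 100 g: a cylinder 24 mm in diameter, 100 mm long along its x axis, aluminium cap at +x, black cup at -x; thin end eyes make it 133 mm long. Origin: on the axis at mid-length, where to grip it. It starts seated on the grey rack, x along the rack's x, and may roll about its x. Neighbours leave 38 mm between them: open the fingers only part way.
- damper_yellow: loose model-car damper with a yellow coil spring, 50 to 100 g: a cylinder 24 mm in diameter, 100 mm long along its x axis, aluminium cap at +x, black cup at -x; thin end eyes make it 133 mm long. Origin: on the axis at mid-length, where to grip it. It starts seated on the grey rack, x along the rack's x, and may roll about its x. Neighbours leave 38 mm between them: open the fingers only part way.
- damper_black: loose model-car damper with a black coil spring, 50 to 100 g: a cylinder 24 mm in diameter, 100 mm long along its x axis, aluminium cap at +x, black cup at -x; thin end eyes make it 133 mm long. Origin: on the axis at mid-length, where to grip it. It starts seated on the grey rack, x along the rack's x, and may roll about its x. Neighbours leave 38 mm between them: open the fingers only part way.
- seat_red: fixed pair of grey notches on the grey rack where the red damper starts, marked by a red tab (18 x 32 mm, 77 mm along -x). It never moves, so it shows where in the row the red damper came from. Origin: on top of the rack's plate, midway between the two notches, 37 mm below the seated damper's axis; axes as the rack's.
- seat_blue: fixed pair of grey notches on the grey rack where the blue damper starts, marked by a blue tab (18 x 32 mm, 77 mm along -x). It never moves, so it shows where in the row the blue damper came from. Origin: on top of the rack's plate, midway between the two notches, 37 mm below the seated damper's axis; axes as the rack's.
- seat_yellow: fixed pair of grey notches on the grey rack where the yellow damper starts, marked by a yellow tab (18 x 32 mm, 77 mm along -x). It never moves, so it shows where in the row the yellow damper came from. Origin: on top of the rack's plate, midway between the two notches, 37 mm below the seated damper's axis; axes as the rack's.
- seat_black: fixed pair of grey notches on the grey rack where the black damper starts, marked by a black tab (18 x 32 mm, 77 mm along -x). It never moves, so it shows where in the row the black damper came from. Origin: on top of the rack's plate, midway between the two notches, 37 mm below the seated damper's axis; axes as the rack's.
- build_rack: fixed grey rack, full at the start. Plate 176 (x) by 268 mm (y), 8 mm thick. Origin: on its underside at the middle of the row; z up, row along y, places at y = -93, -31, +31, +93 mm, x = 0. The white end is +y: a white bar across the plate at y = +133 mm, 20 mm wide, top 20 mm above the bench. Seated dampers lie along x, axis 45 mm above the bench.
- fit_rack: fixed pale green rack, empty at the start; sizes, origin, axes, places and white bar as the grey rack. Each place is two 90 degree V notches, 40 mm wide at the top, 10 mm thick, at x = -38 and +38 mm, with 66 mm free between them for the fingers; notch tops 48 mm above the bench. A seated damper lies along x, its axis 45 mm above the bench.
Not all that is in view belongs to the job. What is shaped like the damper_blue but purple or turquoise is not meant.

How it is judged:
By the outcome, as a careful person would: the job done as asked, in the order asked, and still so for the second after the job is handed in, with the robot touching nothing.
It also fails if it takes over 102 s, if anything falls off the work surface, if the arm or the gripper's body presses on something with over 40 N, if the wrist force passes 120 N, or if a joint passes its speed limit or range.

## Working session

There is one attempt and no reset: what is moved stays moved. The work goes in short steps, Python scripts to look and compute and a tool call to move; the robot and the scene stay as the last step left them, time stands still between calls to the robot, and variables do not carry over. Pictures are saved under pics/ and viewed, and the job is handed in when it is done.

Besides the shell and the picture viewer there is one more tool, called after "Call:" as a command line: name --argument value ..., lists and objects as JSON in quotes. send_rows: Moves the arm, as the interface text tells. Its arguments: {"type":"object","properties":{"series":{"type":"array"},"force":{"type":"number"}},"required":["series"]}

```bash
ls; mkdir -p pics; python3 - <<'E'
from plant import r, vision, order, nets
import cv2, numpy as np
s=r.get_state()
print({k:np.round(v,4).tolist() for k,v in s.items()})
for n in ["scene","top","wrist"]:
    im=vision.snapshot(n); cv2.imwrite(f"pics/{n}0.png",im)
    p=vision.camera_params(n); print(n,np.round(p["intrinsics"],2).tolist(),np.round(p["extrinsics"],4).tolist())
E
```

```text
pics
{'clock': 0.0, 'q': [1.2728, 0.69, -0.1945, 1.5664, 0.1573, 0.9025, -0.2151], 'qd': [0.0015, 0.0003, 0.0005, -0.0002, 0.0009, -0.0005, 0.0004], 'joint_torque': [0.0006, -52.7551, -1.2668, -15.3427, -0.0527, 0.0066, 0.0002], 'tool_pos': [0.2033, -0.5904, 0.2489], 'eef_rot': [0.8142, -0.5806, -0.0008, -0.0005], 'contact_force': [-0.7564, 0.1308, 0.3021], 'moment': [-0.0105, 0.0329, 0.0049], 'opening': 1.0035}
scene [[460.94, 0.0, 280.81], [0.0, 460.94, 208.13], [0.0, 0.0, 1.0]] [[-0.7467, 0.6652, 0.0053, 0.3833], [0.4975, 0.5637, -0.6594, -0.162], [-0.4416, -0.4897, -0.7518, 1.3442], [0.0, 0.0, 0.0, 1.0]]
top [[508.69, 0.0, 276.56], [0.0, 508.69, 221.47], [0.0, 0.0, 1.0]] [[-0.0145, -0.9999, 0.0011, -0.0561], [-0.9983, 0.0144, -0.057, 0.4663], [0.0569, -0.0019, -0.9984, 1.4728], [0.0, 0.0, 0.0, 1.0]]
wrist [[337.99, 0.0, 279.19], [0.0, 337.99, 213.86], [0.0, 0.0, 1.0]] [[0.3259, -0.9454, -0.0012, -0.6239], [-0.894, -0.3086, 0.3248, -0.0444], [-0.3075, -0.1047, -0.9458, 0.3902], [0.0, 0.0, 0.0, 1.0]]
```

View pics/scene0.png

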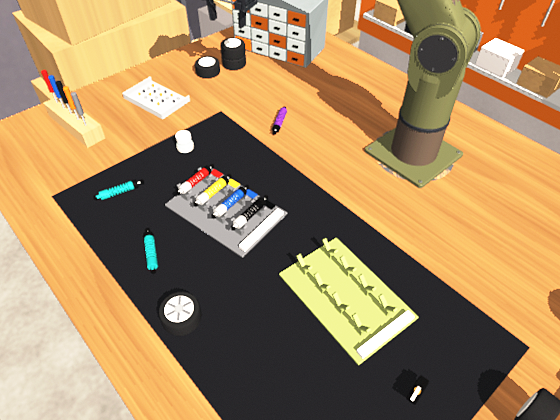

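View pics/top0.png

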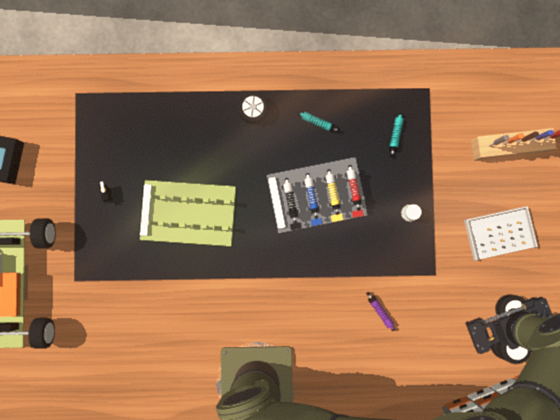

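View pics/wrist0.png

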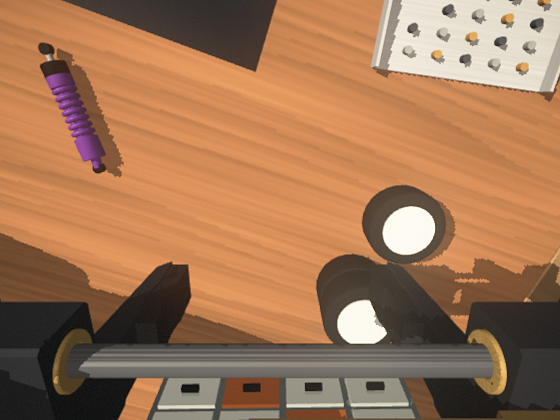

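The grey rack has its white end at top-view px (276,203). Its dampers from that end are black (291,200), blue (311,195), yellow (333,192) and red (353,187). The green rack is at (188,212) with its white end at (147,211). The look-alikes are turquoise at (320,122) and (397,135), and purple at (381,311). I'm excluding all three because they lie off the rack and are the wrong colours.

```bash
cat > h.py <<'E'
import numpy as np, cv2
from scipy.spatial.transform import Rotation as R
from plant import r, vision, order, nets
def ray(cp,uv,z):
    K=cp["intrinsics"];E=np.array(cp["extrinsics"]);Rc=E[:3,:3];t=E[:3,3]
    c=-Rc.T@t; d=Rc.T@np.linalg.solve(K,np.array([uv[0],uv[1],1.0]))
    return c+d*(z-c[2])/d[2]
def proj(cp,P):
    E=np.array(cp["extrinsics"]);P=np.atleast_2d(P);q=P@E[:3,:3].T+E[:3,3]
    p=q@np.array(cp["intrinsics"]).T; return p[:,:2]/p[:,2:]
E
python3 - <<'E'
from h import *
for cam in ["top","scene"]:
    im=vision.snapshot(cam);cp=vision.camera_params(cam)
    for l in ["fit_rack","build_rack","damper_red","damper_blue","damper_yellow","damper_black","seat_red","seat_blue","seat_yellow","seat_black"]:
        d=nets.trace(cam,l)
        for x in d[:3]:
            uv=(x["location"][1]*560,x["location"][0]*420)
            z=.008 if 'seat' in l or 'rack' in l else .045
            ys,xs=np.nonzero(x["region"])
            print(cam,l,round(x["score"],2),np.round(uv),ray(cp,uv,z).round(3),end=' ')
            if 'rack' in l:
                rc=cv2.minAreaRect(np.c_[xs,ys].astype(np.float32)); b=cv2.boxPoints(rc)
                print([ray(cp,p,z)[:2].round(3).tolist() for p in b])
            else: print(len(xs))
E
```

```text
top fit_rack 0.81 [188. 216.] [0.487 0.197 0.008] [[0.419, 0.339], [0.595, 0.326], [0.572, 0.057], [0.396, 0.072]]
top build_rack 0.8 [315. 195.] [ 0.543 -0.178  0.008] [[0.607, -0.032], [0.657, -0.299], [0.481, -0.33], [0.431, -0.064]]
top damper_red 0.76 [352. 186.] [ 0.561 -0.281  0.045] 266
top damper_blue 0.86 [307. 196.] [ 0.535 -0.153  0.045] 313
top damper_blue 0.7 [381. 312.] [ 0.203 -0.355  0.045] 335
top damper_blue 0.59 [393. 134.] [ 0.713 -0.402  0.045] 283
top damper_yellow 0.73 [335. 194.] [ 0.541 -0.231  0.045] 328
top damper_black 0.5 [289. 201.] [ 0.523 -0.1    0.045] 341
top seat_red 0.73 [292. 227.] [ 0.449 -0.107  0.008] 48
top seat_red 0.43 [356. 213.] [ 0.488 -0.296  0.008] 60
top seat_blue 0.63 [315. 219.] [ 0.472 -0.175  0.008] 103
top seat_yellow 0.46 [335. 219.] [ 0.47  -0.234  0.008] 45
top seat_black 0.55 [292. 224.] [ 0.458 -0.108  0.008] 107
scene fit_rack 0.58 [349. 298.] [0.499 0.209 0.008] [[0.581, 0.058], [0.373, 0.036], [0.422, 0.339], [0.598, 0.334]]
scene build_rack 0.6 [225. 218.] [ 0.563 -0.156  0.008] [[0.658, -0.292], [0.481, -0.397], [0.436, -0.068], [0.6, -0.002]]
scene damper_red 0.55 [193. 182.] [ 0.567 -0.282  0.045] 388
scene damper_blue 0.92 [150. 253.] [ 0.77  -0.159  0.045] 465
scene damper_blue 0.86 [232. 202.] [ 0.535 -0.159  0.045] 426
scene damper_blue 0.64 [116. 189.] [ 0.73  -0.39   0.045] 428
scene damper_yellow 0.95 [212. 193.] [ 0.554 -0.217  0.045] 407
scene damper_black 0.79 [249. 213.] [ 0.526 -0.102  0.045] 423
scene damper_black 0.73 [208. 180.] [ 0.536 -0.262  0.045] 167
scene seat_red 0.74 [204. 181.] [ 0.527 -0.299  0.008] 170
scene seat_blue 0.65 [240. 202.] [ 0.501 -0.175  0.008] 160
scene seat_yellow 0.7 [224. 190.] [ 0.506 -0.235  0.008] 197
scene seat_black 0.63 [259. 211.] [ 0.484 -0.118  0.008] 171
scene seat_black 0.45 [208. 202.] [ 0.563 -0.23   0.008] 124
```

```bash
cat >> h.py <<'E'
def tool():
    s=r.get_state(); M=R.from_quat(s["eef_rot"]).as_matrix(); return s,np.array(s["tool_pos"]),M
def plan(target,yaw):
    """target TCP xyz, yaw: desired rack yaw (tool x along -rack y)"""
    s,p,M=tool()
    h=np.degrees(np.arctan2(M[1,0],M[0,0]))
    d=M.T@(np.array(target)-p)*100
    hd=yaw-90
    turn=-(((hd-h)+180)%360-180)
    print("t",round(s["clock"],2),"p",p.round(4),"head",round(h,2),"tilt",np.degrees(np.arccos(-M[2,2])).round(2),"open",round(s["opening"],3),"F",np.round(s["contact_force"],1))
    print("DELTA cm",d.round(2),"turn",round(turn,2))
def place(rack,y,x=0.0):
    cx,cy,yaw=rack; a=np.radians(yaw); c,s=np.cos(a),np.sin(a)
    return np.array([cx+c*x-s*y, cy+s*x+c*y])
E
python3 - <<'E'
from h import *
s,p,M=tool(); cp=vision.camera_params("wrist"); E=np.array(cp["extrinsics"])
c=-E[:3,:3].T@E[:3,3]; print("cam in tool",(M.T@(c-p)).round(3), "fwd in tool",(M.T@E[2,:3]).round(3))
plan([.52,-.181,.32],10.3)
E
```

```text
cam in tool [-0.    -0.085 -0.134] fwd in tool [0.    0.325 0.946]
t 1.25 p [ 0.2036 -0.5909  0.2498] head -70.99 tilt 0.01 open 0.993 F [-0.4 -0.3 -0.3]
DELTA cm [-28.45 -43.27  -7.03] turn 8.71
```

```bash
python3 - <<'E'
from h import *
plan([.597,-.181,.22],10.3)
E
```

```text
t 1.25 p [ 0.2036 -0.5909  0.2498] head -70.99 tilt 0.01 open 0.993 F [-0.4 -0.3 -0.3]
DELTA cm [-25.94 -50.55   2.97] turn 8.71
```

Call:
send_rows --series '[{"delta_pos": [-1.8,-3.6,0],"turn": 4,"jaw": 0.5},{"delta_pos": [-3.6,-7.2,0],"turn": 8.7,"jaw": 0.5},{"delta_pos": [-5.4,-10.8,0],"turn": 8.7,"jaw": 0.5},{"delta_pos": [-7.2,-14.4,0],"turn": 8.7,"jaw": 0.5},{"delta_pos": [-9,-18,0],"turn": 8.7,"jaw": 0.5},{"delta_pos": [-10.8,-21.6,0],"turn": 8.7,"jaw": 0.5},{"delta_pos": [-12.6,-25.2,0],"turn": 8.7,"jaw": 0.5},{"delta_pos": [-14.4,-28.8,0],"turn": 8.7,"jaw": 0.5}]' --force 25

```text
clock: 1.92
tool_pos: [0.4302, -0.3595, 0.25]
eef_rot: [0.768, -0.641, 0.0, 0.0]
contact_force: [0.8, -0.4, -0.4]
opening: 0.502
```

```bash
python3 - <<'E'
from h import *
plan([.597,-.181,.22],10.3)
E
```

```text
t 1.92 p [ 0.4302 -0.3595  0.25  ] head -79.7 tilt 0.03 open 0.502 F [ 0.8 -0.4 -0.4]
DELTA cm [-14.58 -19.6    3.  ] turn 0.0
```

Call:
send_rows --series '[{"delta_pos": [-2.4,-3.2,0.5],"turn": 0,"jaw": 0.5},{"delta_pos": [-4.8,-6.4,1],"turn": 0,"jaw": 0.5},{"delta_pos": [-7.2,-9.6,1.5],"turn": 0,"jaw": 0.5},{"delta_pos": [-9.6,-12.8,2],"turn": 0,"jaw": 0.5},{"delta_pos": [-12,-16,2.5],"turn": 0,"jaw": 0.5},{"delta_pos": [-14,-19,3],"turn": 0,"jaw": 0.5},{"delta_pos": [-14.6,-19.6,3],"turn": 0,"jaw": 0.5},{"delta_pos": [-14.6,-19.6,3],"turn": 0,"jaw": 0.5}]'

```text
clock: 2.58
tool_pos: [0.5979, -0.1777, 0.2192]
eef_rot: [0.77, -0.638, -0.0, -0.001]
contact_force: [-0.1, -0.6, -0.4]
opening: 0.5
```

```bash
python3 - <<'E'
from h import *
plan([.597,-.181,.22],10.3)
cp=vision.camera_params("wrist"); im=vision.snapshot("wrist"); 
cv2.imwrite("pics/w1raw.png",im); np.savez("w1.npz",K=cp["intrinsics"],E=cp["extrinsics"])
v=im.copy()
rk=(.544,-.181,10.3)
for y in (-.093,-.031,.031,.093):
    for x in (-.05,.0,.05):
        u=proj(cp,[*place(rk,y,x),.045])[0]; cv2.circle(v,(int(u[0]),int(u[1])),3,(255,0,255),1)
for x in (-.088,.088):
    for y in (-.134,.143): 
        u=proj(cp,[*place(rk,y,x),.008])[0]; cv2.circle(v,(int(u[0]),int(u[1])),3,(0,255,0),1)
cv2.imwrite("pics/w1.png",v)
for l in ["damper_red","damper_blue","damper_yellow","damper_black","seat_red","seat_blue","seat_yellow","seat_black"]:
    for x in nets.boxes_of("wrist",l)[:2]:
        uv=(x["location"][1]*560,x["location"][0]*420); print(l,round(x["score"],2),np.round(uv),ray(cp,uv,.045 if l[0]=='d' else .008).round(4))
E
```

```text
t 2.58 p [ 0.5979 -0.1777  0.2192] head -79.3 tilt 0.16 open 0.5 F [-0.1 -0.6 -0.4]
DELTA cm [ 0.31  0.15 -0.08] turn 0.4
damper_red 0.82 [379. 241.] [ 0.5674 -0.2828  0.045 ]
damper_red 0.6 [321. 242.] [ 0.5563 -0.2265  0.045 ]
damper_blue 0.91 [348.  27.] [ 0.7452 -0.2059  0.045 ]
damper_blue 0.77 [259. 245.] [ 0.5415 -0.1672  0.045 ]
damper_yellow 0.97 [319. 246.] [ 0.552  -0.2255  0.045 ]
damper_black 0.66 [194. 235.] [ 0.5397 -0.1025  0.045 ]
seat_red 0.64 [372. 211.] [ 0.5864 -0.2803  0.008 ]
seat_blue 0.83 [269. 277.] [ 0.4871 -0.1855  0.008 ]
seat_yellow 0.98 [305. 217.] [ 0.5672 -0.211   0.008 ]
seat_black 0.61 [207. 210.] [ 0.5555 -0.1065  0.008 ]
```

View pics/w1.png

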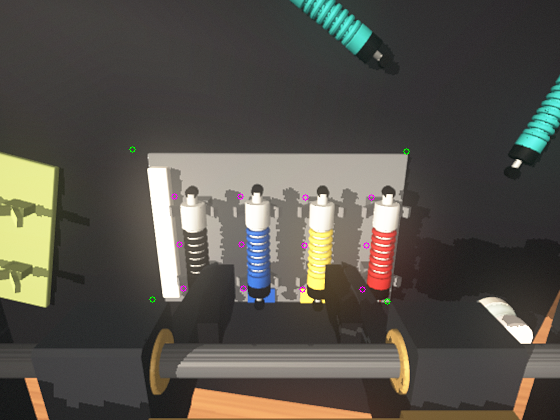

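```bash
python3 - <<'E'
from h import *
s,p,M=tool();cp=vision.camera_params("wrist"); im=vision.snapshot("wrist"); print(p.round(4), s["eef_rot"])
cv2.imwrite("pics/w2raw.png",im); np.savez("w2.npz",K=cp["intrinsics"],E=cp["extrinsics"])
cv2.imwrite("pics/w2c.png",cv2.resize(im[140:310,135:420],None,fx=2.8,fy=2.8,interpolation=cv2.INTER_CUBIC))
E
```

```text
[ 0.5952 -0.1834  0.22  ] [ 7.67194195e-01 -6.41414846e-01  1.95431251e-04  1.56531786e-04]
```

View pics/w2c.png

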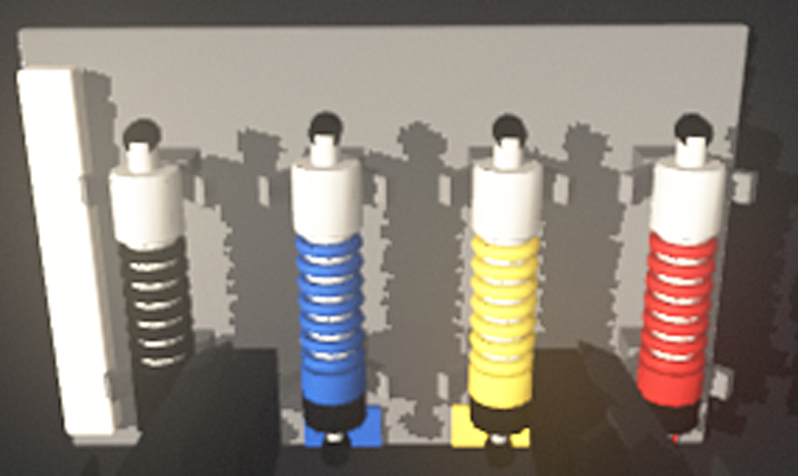

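```bash
cat > fit.py <<'E'
from h import *
from scipy.optimize import least_squares
class C(dict): pass
def fit(cp,axpts,cornpts,x0):
    # axpts: (y_local, uv) on axis; cornpts: (xl,yl,z,uv)
    def res(p):
        out=[]
        for y,uv in axpts:
            P=ray(cp,uv,.045); a=np.radians(p[2]); d=P[:2]-p[:2]
            out.append((-np.sin(a)*d[0]+np.cos(a)*d[1]-y)*1000)
        for x,y,z,uv in cornpts:
            P=ray(cp,uv,z)[:2]; out+=list((P-place(p,y,x))*1000)
        return np.array(out)
    s=least_squares(res,x0,loss='soft_l1'); return s.x,res(s.x)
E
python3 - <<'E'
from fit import *
d=np.load("w2.npz"); cp=dict(intrinsics=d["K"],extrinsics=d["E"])
f=lambda u,v:(u/2.8+135-.3,v/2.8+140-.3)
ax=[(.093,f(147.5,200)),(.031,f(328,200)),(-.031,f(506.5,200)),(-.093,f(689,200)),(.031,f(334.5,415)),(-.031,f(500.5,415)),(-.093,f(667.5,415))]
co=[(.088,.134,.008,f(20,30)),(.088,-.134,.008,f(747,28)),(-.088,-.134,.008,f(706,445))]
x,rs=fit(cp,ax,[],[.544,-.19,10]);print(x,rs.round(1))
x,rs=fit(cp,ax,co,[.544,-.19,10]);print(x,rs.round(1))
for u,v in [(142,118),(325,113),(508,113),(693,113)]:
    P=ray(cp,f(u,v),.045)[:2]-x[:2];a=np.radians(x[2]);print((P@[np.cos(a),np.sin(a)]).round(4),(P@[-np.sin(a),np.cos(a)]).round(4))
E
```

```text
[ 0.55262277 -0.19556476 10.44093142] [-0.1 -0.1  0.5 -0.2  0.   0.1 -0.1]
[ 0.54192439 -0.19700668 10.52731976] [-0.7 -0.7 -0.1 -0.8 -0.4 -0.3 -0.6  0.2  9.3 -1.4 13.5  0.1 11.5]
0.0658 0.0915
0.0672 0.0303
0.0668 -0.0307
0.0665 -0.0923
```

```bash
python3 - <<'E'
from fit import *
d=np.load("w2.npz"); cp=dict(intrinsics=d["K"],extrinsics=d["E"])
f=lambda u,v:(u/2.8+135-.3,v/2.8+140-.3)
ax=[(.093,f(147.5,200)),(.031,f(328,200)),(-.031,f(506.5,200)),(-.093,f(689,200)),(.031,f(334.5,415)),(-.031,f(500.5,415)),(-.093,f(667.5,415))]
co=[(.088,.143,.008,f(20,30)),(.088,-.125,.008,f(747,28)),(-.088,-.125,.008,f(706,445))]
x,rs=fit(cp,ax,co,[.544,-.19,10]);print(x,rs.round(1))
for u,v in [(142,118),(325,113),(508,113),(693,113)]:
    P=ray(cp,f(u,v),.045)[:2]-x[:2];a=np.radians(x[2]);print((P@[np.cos(a),np.sin(a)]).round(4),(P@[-np.sin(a),np.cos(a)]).round(4))
plan([.541,.19,.22],-4.7)
E
```

```text
[ 0.54350197 -0.19687042 10.48742219] [-0.5 -0.5  0.1 -0.6 -0.3 -0.2 -0.5  0.1  0.3 -1.3  4.6  0.3  2.4]
0.0642 0.0917
0.0656 0.0305
0.0653 -0.0305
0.0649 -0.0921
t 3.08 p [ 0.5953 -0.1831  0.2199] head -79.76 tilt 0.02 open 0.5 F [-0.3  1.1 -1. ]
DELTA cm [-3.768e+01 -1.290e+00 -2.000e-02] turn 14.94
```

Call:
send_rows --series '[{"delta_pos": [-4,0,0],"turn": 3,"jaw": 0.5},{"delta_pos": [-8,0,0],"turn": 6,"jaw": 0.5},{"delta_pos": [-12,0,0],"turn": 9,"jaw": 0.5},{"delta_pos": [-16,0,0],"turn": 12,"jaw": 0.5},{"delta_pos": [-20,0,0],"turn": 15,"jaw": 0.5},{"delta_pos": [-24,0,0],"turn": 15,"jaw": 0.5},{"delta_pos": [-28,0,0],"turn": 15,"jaw": 0.5},{"delta_pos": [-32,-0.5,0],"turn": 15,"jaw": 0.5}]'

```text
clock: 3.75
tool_pos: [0.542, 0.1349, 0.2199]
eef_rot: [-0.677, 0.736, 0.0, -0.0]
contact_force: [0.5, -0.2, 0.2]
opening: 0.502
```

```bash
python3 - <<'E'
from h import *
plan([.543,.19,.22],-4.7)
E
```

```text
t 3.75 p [0.542  0.1349 0.2199] head -94.71 tilt 0.05 open 0.502 F [ 0.5 -0.2  0.2]
DELTA cm [-5.5   0.35 -0.01] turn -0.01
```

Call:
send_rows --series '[{"delta_pos": [-3,0,0],"turn": 0,"jaw": 0.5},{"delta_pos": [-5,0,0],"turn": 0,"jaw": 0.5},{"delta_pos": [-5.5,0,0],"turn": 0,"jaw": 0.5},{"delta_pos": [-5.5,0,0],"turn": 0,"jaw": 0.5},{"delta_pos": [-5.5,0,0],"turn": 0,"jaw": 0.5}]'

```text
clock: 4.17
tool_pos: [0.5479, 0.1863, 0.2196]
eef_rot: [-0.677, 0.736, -0.001, -0.001]
contact_force: [1.0, -1.1, -1.0]
opening: 0.498
```

```bash
python3 - <<'E'
from h import *
s,p,M=tool();cp=vision.camera_params("wrist"); im=vision.snapshot("wrist"); print(p.round(4), s["eef_rot"])
cv2.imwrite("pics/w3raw.png",im); np.savez("w3.npz",K=cp["intrinsics"],E=cp["extrinsics"])
cv2.imwrite("pics/w3c.png",cv2.resize(im[130:330,135:420],None,fx=2.8,fy=2.8,interpolation=cv2.INTER_CUBIC))
E
```

```text
[0.5479 0.1863 0.2196] [-6.76952283e-01  7.36026373e-01 -5.78602808e-04 -6.70664129e-04]
```

View pics/w3c.png

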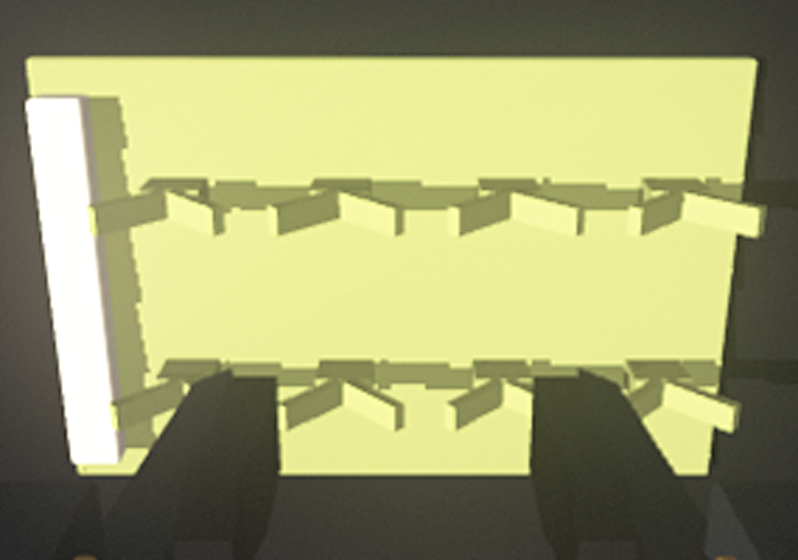

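```bash
python3 - <<'E'
from fit import *
d=np.load("w3.npz"); cp=dict(intrinsics=d["K"],extrinsics=d["E"])
f=lambda u,v:(u/2.8+135-.3,v/2.8+130-.3)
co=[(.088,.143,.008,f(27,57)),(.088,-.125,.008,f(757,58)),(-.088,-.125,.008,f(707,474)),(-.088,.143,.008,f(78,474))]
t=[]
for y,l,rr in [(.093,94,220),(.031,275,400),(-.031,455,580),(-.093,634,763)]:
    t+=[(.038,y+.02,.048,f(l,221)),(.038,y-.02,.048,f(rr,221))]
for y,u in [(.113,117),(.051,287),(.011,402),(-.011,451),(-.113,738)]: t.append((-.038,y,.048,f(u,415)))
for c in (co,t,co+t):
    x,rs=fit(cp,[],c,[.495,.19,-4.7]);print(x.round(4),rs.round(1).reshape(-1,2).tolist())
E
```

```text
[ 0.4948  0.1863 -4.9017] [[-0.9, -1.8], [-0.5, 1.7], [0.9, 1.3], [0.5, -1.2]]
[ 0.4951  0.1824 -4.8141] [[-0.5, 0.5], [-0.7, -2.2], [-0.4, 1.2], [-0.6, -1.2], [-0.4, 2.1], [-0.6, -0.3], [-0.3, 3.4], [-0.6, -0.4], [1.1, -0.1], [1.1, -0.1], [0.9, -2.0], [1.2, 2.1], [0.9, -0.6]]
[ 0.4951  0.1832 -4.8536] [[-1.0, 1.2], [-0.8, 4.7], [0.6, 4.4], [0.4, 1.9], [-0.5, -0.2], [-0.7, -2.9], [-0.4, 0.5], [-0.6, -1.9], [-0.3, 1.4], [-0.5, -1.0], [-0.2, 2.7], [-0.5, -1.2], [1.1, -0.9], [1.1, -0.8], [0.9, -2.8], [1.3, 1.4], [1.0, -1.4]]
```

```bash
cat > go.py <<'E'
from h import *
import sys
B=(.543,-.197,10.45);F=(.495,.1825,-4.85)
Y=dict(k=.093,b=.031,y=-.031,r=-.093)
rk,c,z=sys.argv[1],sys.argv[2],float(sys.argv[3])
rack=B if rk=='B' else F
y=Y[c]*(1 if rk=='B' else -1)
P=place(rack,y); print("target",P.round(4)); plan([*P,z],rack[2])
E
python3 go.py B k .15
```

```text
target [ 0.5261 -0.1055]
t 4.22 p [0.548  0.1855 0.2197] head -94.87 tilt 0.12 open 0.499 F [-0.9 -0.4 -0.3]
DELTA cm [29.17 -0.29  7.03] turn -15.32
```

Call:
send_rows --series '[{"delta_pos": [4,0,0],"turn": -4,"jaw": 0.5},{"delta_pos": [8,0,0.5],"turn": -8,"jaw": 0.5},{"delta_pos": [12,0,1.5],"turn": -12,"jaw": 0.5},{"delta_pos": [16,0,2.5],"turn": -15.3,"jaw": 0.5},{"delta_pos": [19.8,0,4],"turn": -15.3,"jaw": 0.5},{"delta_pos": [23.6,0,5],"turn": -15.3,"jaw": 0.5},{"delta_pos": [27.3,-0.2,6],"turn": -15.3,"jaw": 0.5},{"delta_pos": [29.2,-0.3,7],"turn": -15.3,"jaw": 0.5}]'

```text
clock: 4.88
tool_pos: [0.5247, -0.1117, 0.1494]
eef_rot: [0.766, -0.643, 0.001, 0.002]
contact_force: [0.1, -1.1, -1.5]
opening: 0.498
```

```bash
python3 go.py B k .15;  python3 - <<'E'
from h import *
cp=vision.camera_params("wrist"); im=vision.snapshot("wrist"); cv2.imwrite("pics/w4.png",im)
E
```

```text
target [ 0.5261 -0.1055]
t 4.88 p [ 0.5247 -0.1117  0.1494] head -79.97 tilt 0.28 open 0.498 F [ 0.1 -1.1 -1.5]
DELTA cm [-0.58 -0.25 -0.06] turn -0.42
```

View pics/w4.png

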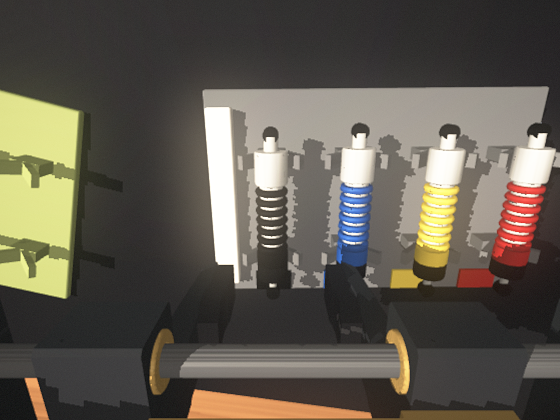

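The black damper is at (271,210), one place in from the white bar at (222,190), and the jaws straddle it. I re-read the pose once the arm has settled.

```bash
python3 go.py B k .15
```

```text
target [ 0.5261 -0.1055]
t 4.93 p [ 0.5236 -0.1147  0.1478] head -80.2 tilt 0.45 open 0.502 F [-0.1 -2.6 -0.4]
DELTA cm [-0.86 -0.41 -0.23] turn -0.65
```

Call:
send_rows --series '[{"delta_pos": [0,0,0],"turn": 0,"jaw": 0.5},{"delta_pos": [0,0,0],"turn": 0,"jaw": 0.5},{"delta_pos": [0,0,0],"turn": 0,"jaw": 0.5},{"delta_pos": [0,0,0],"turn": 0,"jaw": 0.5}]'

```text
clock: 5.27
tool_pos: [0.5274, -0.1015, 0.1503]
eef_rot: [0.77, -0.638, 0.0, -0.001]
contact_force: [-0.2, 1.1, -0.2]
opening: 0.504
```

```bash
python3 go.py B k .037
```

```text
target [ 0.5261 -0.1055]
t 5.27 p [ 0.5274 -0.1015  0.1503] head -79.26 tilt 0.08 open 0.504 F [-0.2  1.1 -0.2]
DELTA cm [ 0.38  0.21 11.33] turn 0.29
```

Call:
send_rows --series '[{"delta_pos": [0,0,1.0],"turn": 0,"jaw": 0.5},{"delta_pos": [0,0,2.5],"turn": 0,"jaw": 0.5},{"delta_pos": [0,0,4.5],"turn": 0,"jaw": 0.5},{"delta_pos": [0,0,6.0],"turn": 0,"jaw": 0.5},{"delta_pos": [0,0,7.0],"turn": 0,"jaw": 0.5},{"delta_pos": [0,0,7.5],"turn": 0,"jaw": 0.5},{"delta_pos": [0,0,7.5],"turn": 0,"jaw": 0.5},{"delta_pos": [0,0,7.5],"turn": 0,"jaw": 0.5}]'

```text
clock: 5.93
tool_pos: [0.5272, -0.1027, 0.0748]
eef_rot: [0.77, -0.638, 0.0, -0.0]
contact_force: [0.6, -0.4, 0.1]
opening: 0.499
```

```bash
python3 go.py B k .037
```

```text
target [ 0.5261 -0.1055]
t 5.93 p [ 0.5272 -0.1027  0.0748] head -79.36 tilt 0.02 open 0.499 F [ 0.6 -0.4  0.1]
DELTA cm [0.26 0.16 3.78] turn 0.19
```

Call:
send_rows --series '[{"delta_pos": [0.1,0.1,0.8],"turn": 0.2,"jaw": 0.5},{"delta_pos": [0.2,0.1,1.8],"turn": 0.2,"jaw": 0.5},{"delta_pos": [0.3,0.1,2.8],"turn": 0.2,"jaw": 0.5},{"delta_pos": [0.3,0.1,3.5],"turn": 0.2,"jaw": 0.5},{"delta_pos": [0.3,0.1,3.8],"turn": 0.2,"jaw": 0.5},{"delta_pos": [0.3,0.1,3.8],"turn": 0.2,"jaw": 0.5},{"delta_pos": [0.3,0.1,3.8],"turn": 0.2,"jaw": 0.5}]'

```text
clock: 6.52
tool_pos: [0.5264, -0.1061, 0.0365]
eef_rot: [0.768, -0.64, -0.0, 0.0]
contact_force: [0.1, 0.6, 0.6]
opening: 0.5
```

```bash
python3 go.py B k .037;  python3 - <<'E'
from h import *
cp=vision.camera_params("wrist"); im=vision.snapshot("wrist"); cv2.imwrite("pics/w5.png",im)
E
```

```text
target [ 0.5261 -0.1055]
t 6.52 p [ 0.5264 -0.1061  0.0365] head -79.58 tilt 0.03 open 0.5 F [0.1 0.6 0.6]
DELTA cm [-0.06  0.02 -0.05] turn -0.03
```

View pics/w5.png

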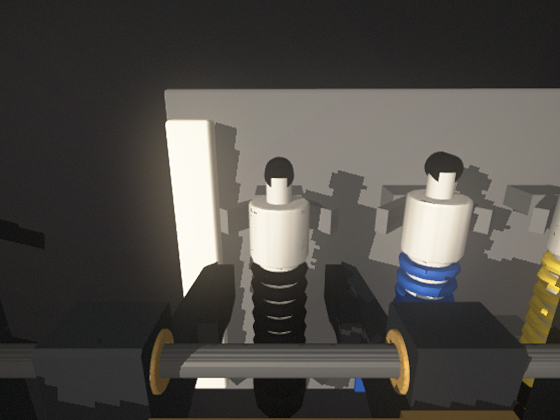

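The black damper is at column 279, midway between the fingers at about columns 220 and 340. Closing on it.

Call:
send_rows --series '[{"delta_pos": [0,0,0],"turn": 0,"jaw": 0.7},{"delta_pos": [0,0,0],"turn": 0,"jaw": 0.8},{"delta_pos": [0,0,0],"turn": 0,"jaw": 1},{"delta_pos": [0,0,0],"turn": 0,"jaw": 1},{"delta_pos": [0,0,-0.7],"turn": 0,"jaw": 1},{"delta_pos": [0,0,-2],"turn": 0,"jaw": 1},{"delta_pos": [0,0,-4],"turn": 0,"jaw": 1},{"delta_pos": [0,0,-6],"turn": 0,"jaw": 1}]' --force 25

```text
clock: 7.23
tool_pos: [0.526, -0.1061, 0.0974]
eef_rot: [0.768, -0.64, -0.0, 0.0]
contact_force: [0.7, 0.2, -0.7]
opening: 0.259
```

```bash
python3 go.py F k .15
```

```text
target [0.4871 0.0898]
t 7.23 p [ 0.526  -0.1061  0.0974] head -79.59 tilt 0.07 open 0.259 F [ 0.7  0.2 -0.7]
DELTA cm [-19.97   0.29  -5.25] turn 15.26
```

Call:
send_rows --series '[{"delta_pos": [-1,0,-1.5],"turn": 1.5,"jaw": 1},{"delta_pos": [-3.5,0,-3],"turn": 4,"jaw": 1},{"delta_pos": [-7,0,-3.5],"turn": 7,"jaw": 1},{"delta_pos": [-11,0.1,-3.5],"turn": 10,"jaw": 1},{"delta_pos": [-14.5,0.2,-3.5],"turn": 13,"jaw": 1},{"delta_pos": [-17.3,0.3,-3.5],"turn": 14.7,"jaw": 1},{"delta_pos": [-19.2,0.3,-3.3],"turn": 15.3,"jaw": 1},{"delta_pos": [-20,0.3,-3],"turn": 15.3,"jaw": 1}]'

```text
clock: 7.9
tool_pos: [0.4867, 0.0941, 0.1272]
eef_rot: [-0.678, 0.735, 0.001, 0.001]
contact_force: [0.5, 0.2, -0.3]
opening: 0.263
```

```bash
python3 go.py F k .1
```

```text
target [0.4871 0.0898]
t 7.9 p [0.4867 0.0941 0.1272] head -94.59 tilt 0.13 open 0.263 F [ 0.5  0.2 -0.3]
DELTA cm [ 0.42 -0.07  2.72] turn 0.26
```

Call:
send_rows --series '[{"delta_pos": [0,0,0.7],"turn": 0,"jaw": 1},{"delta_pos": [0,0,2],"turn": 0,"jaw": 1},{"delta_pos": [0,0,3.5],"turn": 0,"jaw": 1},{"delta_pos": [0,0,4.5],"turn": 0,"jaw": 1},{"delta_pos": [0,0,5],"turn": 0,"jaw": 1},{"delta_pos": [0,0,5],"turn": 0,"jaw": 1},{"delta_pos": [0,0,5],"turn": 0,"jaw": 1}]'

```text
clock: 8.48
tool_pos: [0.4875, 0.0892, 0.0766]
eef_rot: [-0.676, 0.737, -0.0, -0.0]
contact_force: [-0.5, -0.7, -0.4]
opening: 0.261
```

```bash
python3 go.py F k .0375;  python3 - <<'E'
from h import *
cp=vision.camera_params("wrist"); im=vision.snapshot("wrist"); cv2.imwrite("pics/w6.png",im)
cp=vision.camera_params("scene"); im=vision.snapshot("scene"); cv2.imwrite("pics/s6.png",cv2.resize(im[220:380,260:440],None,fx=4,fy=3.6))
E
```

```text
target [0.4871 0.0898]
t 8.48 p [0.4875 0.0892 0.0766] head -94.96 tilt 0.04 open 0.261 F [-0.5 -0.7 -0.4]
DELTA cm [-0.07  0.04  3.91] turn -0.11
```

View pics/w6.png

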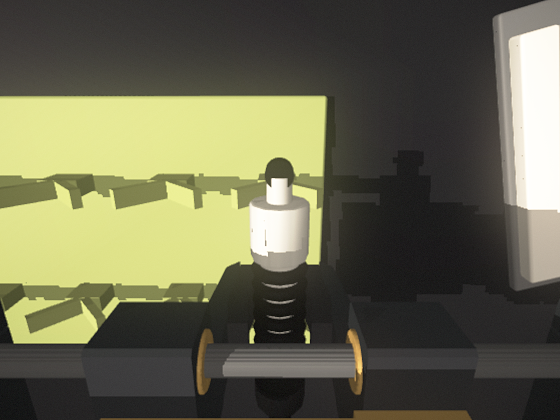

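View pics/s6.png

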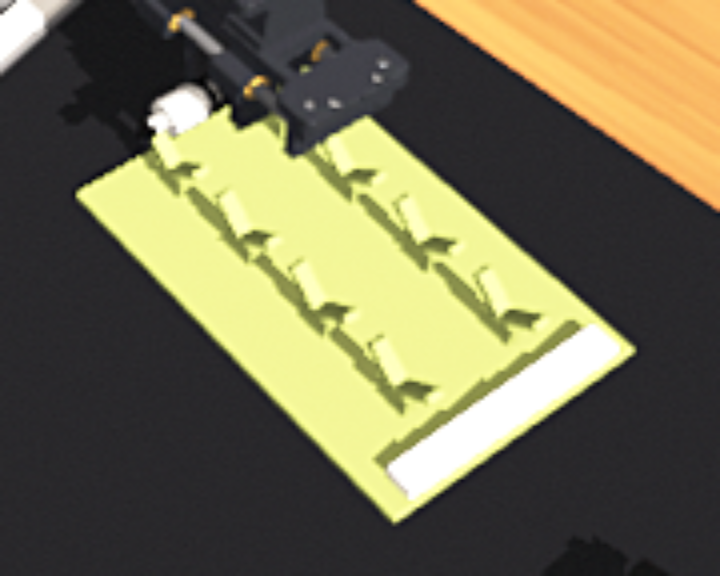

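The damper hangs at column 279 over its notch, whose tips are at (237,198) and (318,198). It sits within about 1.5 mm, so I lower it.

Call:
send_rows --series '[{"delta_pos": [-0.1,0,0.7],"turn": 0,"jaw": 1},{"delta_pos": [-0.1,0,1.7],"turn": 0,"jaw": 1},{"delta_pos": [-0.1,0,2.7],"turn": 0,"jaw": 1},{"delta_pos": [-0.1,0,3.4],"turn": 0,"jaw": 1},{"delta_pos": [-0.1,0,3.8],"turn": 0,"jaw": 1},{"delta_pos": [-0.1,0,3.9],"turn": 0,"jaw": 1},{"delta_pos": [-0.1,0,3.9],"turn": 0,"jaw": 1},{"delta_pos": [-0.1,0,3.9],"turn": 0,"jaw": 1}]'

```text
clock: 9.25
tool_pos: [0.4873, 0.0908, 0.0374]
eef_rot: [-0.676, 0.737, 0.0, -0.0]
contact_force: [-0.9, -0.5, -0.7]
opening: 0.257
```

```bash
python3 go.py F k .037;  python3 - <<'E'
from h import *
cp=vision.camera_params("wrist"); im=vision.snapshot("wrist"); cv2.imwrite("pics/w7.png",im)
E
```

```text
target [0.4871 0.0898]
t 9.25 p [0.4873 0.0908 0.0374] head -94.9 tilt 0.04 open 0.257 F [-0.9 -0.5 -0.7]
DELTA cm [0.1  0.   0.04] turn -0.05
```

View pics/w7.png

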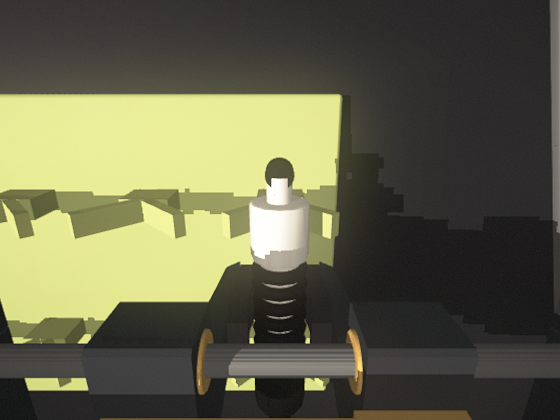

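The notch tips at (223,222) and (338,222) are now symmetric about the damper at 280. The cap sits on the notch as it did in the grey rack. Releasing.

Call:
send_rows --series '[{"delta_pos": [0,0,0.1],"turn": 0,"jaw": 0.7},{"delta_pos": [0,0,0.1],"turn": 0,"jaw": 0.6},{"delta_pos": [0,0,0.1],"turn": 0,"jaw": 0.5},{"delta_pos": [0,0,0.1],"turn": 0,"jaw": 0.5},{"delta_pos": [0,0,-1],"turn": 0,"jaw": 0.5},{"delta_pos": [0,0,-3],"turn": 0,"jaw": 0.5},{"delta_pos": [0,0,-6],"turn": 0,"jaw": 0.5},{"delta_pos": [0,0,-9],"turn": 0,"jaw": 0.5}]'

```text
clock: 9.97
tool_pos: [0.4868, 0.0909, 0.129]
eef_rot: [-0.676, 0.737, 0.0, -0.001]
contact_force: [0.5, 0.2, 1.1]
opening: 0.501
```

```bash
python3 go.py B b .12;  python3 - <<'E'
from h import *
im=vision.snapshot("wrist"); cv2.imwrite("pics/w8.png",im)
E
```

```text
target [ 0.5374 -0.1665]
t 9.97 p [0.4868 0.0909 0.129 ] head -94.89 tilt 0.09 open 0.501 F [0.5 0.2 1.1]
DELTA cm [25.22 -7.23  0.9 ] turn -15.34
```

View pics/w8.png

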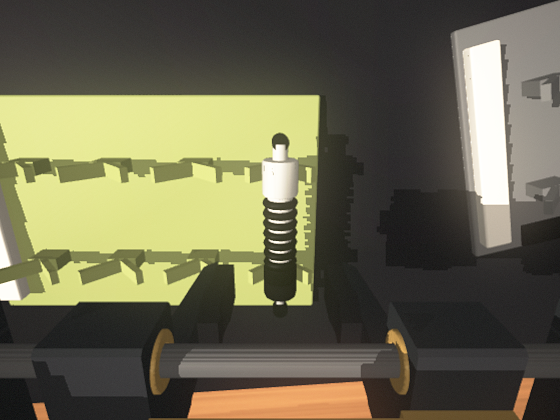

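The black damper lies in the place farthest from the white end, at (280,215), with its cap and cup over both notches. Blue is next.

Call:
send_rows --series '[{"delta_pos": [1,-0.3,0],"turn": -1.5,"jaw": 0.5},{"delta_pos": [3.3,-0.9,0],"turn": -4,"jaw": 0.5},{"delta_pos": [6.8,-1.9,0],"turn": -7,"jaw": 0.5},{"delta_pos": [10.6,-3,0],"turn": -10,"jaw": 0.5},{"delta_pos": [14.4,-4.1,0],"turn": -12.5,"jaw": 0.5},{"delta_pos": [18.1,-5.2,0],"turn": -14.3,"jaw": 0.5},{"delta_pos": [21.4,-6.1,0],"turn": -15.2,"jaw": 0.5},{"delta_pos": [23.7,-6.8,0],"turn": -15.3,"jaw": 0.5}]'

```text
clock: 10.68
tool_pos: [0.5349, -0.1557, 0.1285]
eef_rot: [0.767, -0.641, 0.001, 0.001]
contact_force: [-0.6, -1.0, -0.9]
opening: 0.502
```

Call:
send_rows --series '[{"delta_pos": [1.0,-0.1,0.5],"turn": 0,"jaw": 0.5},{"delta_pos": [1.4,0,1.5],"turn": 0,"jaw": 0.5},{"delta_pos": [1.6,0,3],"turn": 0,"jaw": 0.5},{"delta_pos": [1.6,0,4],"turn": 0,"jaw": 0.5},{"delta_pos": [1.6,0,4.5],"turn": 0,"jaw": 0.5},{"delta_pos": [1.6,0,4.5],"turn": 0,"jaw": 0.5},{"delta_pos": [1.6,0,4.5],"turn": 0,"jaw": 0.5}]'

```text
clock: 11.27
tool_pos: [0.5378, -0.165, 0.0824]
eef_rot: [0.769, -0.639, -0.001, -0.0]
contact_force: [0.8, 0.2, 0.8]
opening: 0.501
```

```bash
python3 go.py B b .037
```

```text
target [ 0.5374 -0.1665]
t 11.27 p [ 0.5378 -0.165   0.0824] head -79.47 tilt 0.07 open 0.501 F [0.8 0.2 0.8]
DELTA cm [0.14 0.07 4.54] turn 0.08
```

Call:
send_rows --series '[{"delta_pos": [0.1,0,0.8],"turn": 0,"jaw": 0.5},{"delta_pos": [0.1,0,2],"turn": 0,"jaw": 0.5},{"delta_pos": [0.1,0,3.2],"turn": 0,"jaw": 0.5},{"delta_pos": [0.1,0,4.1],"turn": 0,"jaw": 0.5},{"delta_pos": [0.1,0,4.5],"turn": 0,"jaw": 0.5},{"delta_pos": [0.1,0,4.5],"turn": 0,"jaw": 0.5},{"delta_pos": [0.1,0,4.5],"turn": 0,"jaw": 0.5}]'

```text
clock: 11.85
tool_pos: [0.538, -0.1676, 0.0373]
eef_rot: [0.768, -0.64, -0.0, 0.0]
contact_force: [-0.2, 0.9, 0.7]
opening: 0.497
```

```bash
python3 go.py B b .037;  python3 - <<'E'
from h import *
im=vision.snapshot("wrist"); cv2.imwrite("pics/w9.png",im)
E
```

```text
target [ 0.5374 -0.1665]
t 11.85 p [ 0.538  -0.1676  0.0373] head -79.59 tilt 0.04 open 0.497 F [-0.2  0.9  0.7]
DELTA cm [-0.11  0.04  0.03] turn -0.04
```

View pics/w9.png

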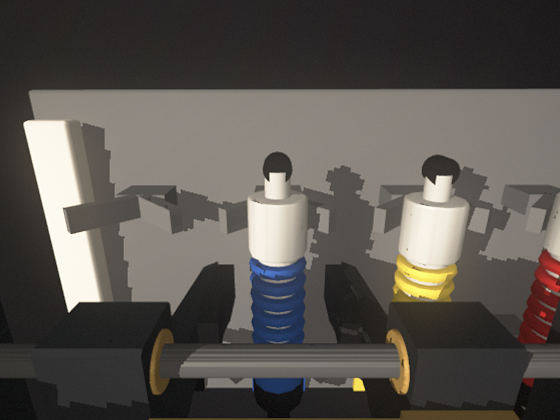

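Blue is between the fingers at column 278. The emptied black seat is at (120,213) on its left. Gripping and lifting.

Call:
send_rows --series '[{"delta_pos": [-0.1,0,0],"turn": 0,"jaw": 0.7},{"delta_pos": [-0.1,0,0],"turn": 0,"jaw": 0.8},{"delta_pos": [-0.1,0,0],"turn": 0,"jaw": 1},{"delta_pos": [-0.1,0,0],"turn": 0,"jaw": 1},{"delta_pos": [-0.1,0,-0.7],"turn": 0,"jaw": 1},{"delta_pos": [-0.1,0,-2],"turn": 0,"jaw": 1},{"delta_pos": [-0.1,0,-4.5],"turn": 0,"jaw": 1},{"delta_pos": [-0.1,0,-7],"turn": 0,"jaw": 1}]'

```text
clock: 12.57
tool_pos: [0.5373, -0.1664, 0.1089]
eef_rot: [0.768, -0.64, -0.001, 0.0]
contact_force: [0.8, -1.0, -0.2]
opening: 0.257
```

```bash
python3 go.py F b .12
```

```text
target [0.4924 0.1516]
t 12.57 p [ 0.5373 -0.1664  0.1089] head -79.58 tilt 0.09 open 0.257 F [ 0.8 -1.  -0.2]
DELTA cm [-32.09  -1.33  -1.09] turn 15.27
```

Call:
send_rows --series '[{"delta_pos": [-1,0,-0.8],"turn": 1.5,"jaw": 1},{"delta_pos": [-3.5,-0.1,-1.2],"turn": 4,"jaw": 1},{"delta_pos": [-7.2,-0.2,-1.2],"turn": 7,"jaw": 1},{"delta_pos": [-11.2,-0.4,-1.2],"turn": 10,"jaw": 1},{"delta_pos": [-15.2,-0.6,-1.2],"turn": 12.5,"jaw": 1},{"delta_pos": [-19.2,-0.8,-1.2],"turn": 14.3,"jaw": 1},{"delta_pos": [-23.2,-1,-1.2],"turn": 15.2,"jaw": 1},{"delta_pos": [-26.7,-1.1,-1.2],"turn": 15.3,"jaw": 1}]'

```text
clock: 13.23
tool_pos: [0.5001, 0.1012, 0.1209]
eef_rot: [-0.677, 0.736, 0.0, 0.001]
contact_force: [1.0, -0.3, -1.2]
opening: 0.26
```

```bash
python3 go.py F b .12
```

```text
target [0.4924 0.1516]
t 13.23 p [0.5001 0.1012 0.1209] head -94.83 tilt 0.11 open 0.26 F [ 1.  -0.3 -1.2]
DELTA cm [-4.96  1.2   0.09] turn 0.02
```

Call:
send_rows --series '[{"delta_pos": [-2.5,0.6,0],"turn": 0,"jaw": 1},{"delta_pos": [-4.2,1,0.5],"turn": 0,"jaw": 1},{"delta_pos": [-5,1.2,1.5],"turn": 0,"jaw": 1},{"delta_pos": [-5.2,1.2,2.8],"turn": 0,"jaw": 1},{"delta_pos": [-5.2,1.2,3.7],"turn": 0,"jaw": 1},{"delta_pos": [-5.2,1.2,4],"turn": 0,"jaw": 1},{"delta_pos": [-5.2,1.2,4],"turn": 0,"jaw": 1},{"delta_pos": [-5.2,1.2,4],"turn": 0,"jaw": 1}]'

```text
clock: 13.9
tool_pos: [0.4933, 0.1495, 0.0798]
eef_rot: [-0.676, 0.737, -0.0, -0.0]
contact_force: [0.4, -0.6, -1.1]
opening: 0.259
```

```bash
python3 go.py F b .037
```

```text
target [0.4924 0.1516]
t 13.9 p [0.4933 0.1495 0.0798] head -95.0 tilt 0.04 open 0.259 F [ 0.4 -0.6 -1.1]
DELTA cm [-0.2   0.11  4.28] turn -0.15
```

Call:
send_rows --series '[{"delta_pos": [-0.1,0.1,0.7],"turn": -0.1,"jaw": 1},{"delta_pos": [-0.2,0.1,1.7],"turn": -0.1,"jaw": 1},{"delta_pos": [-0.3,0.1,2.9],"turn": -0.1,"jaw": 1},{"delta_pos": [-0.3,0.1,3.8],"turn": -0.1,"jaw": 1},{"delta_pos": [-0.3,0.1,4.2],"turn": -0.1,"jaw": 1},{"delta_pos": [-0.3,0.1,4.3],"turn": -0.1,"jaw": 1},{"delta_pos": [-0.3,0.1,4.3],"turn": -0.1,"jaw": 1},{"delta_pos": [-0.3,0.1,4.3],"turn": -0.1,"jaw": 1}]'

```text
clock: 14.57
tool_pos: [0.4918, 0.1523, 0.0367]
eef_rot: [-0.676, 0.736, -0.0, -0.001]
contact_force: [-0.6, -3.0, 8.6]
opening: 0.257
```

```bash
python3 go.py F b .037;  python3 - <<'E'
from h import *
im=vision.snapshot("wrist"); cv2.imwrite("pics/w10.png",im)
E
```

```text
target [0.4924 0.1516]
t 14.57 p [0.4918 0.1523 0.0367] head -94.87 tilt 0.13 open 0.257 F [-0.6 -3.   8.6]
DELTA cm [ 0.07 -0.06 -0.03] turn -0.02
```

View pics/w10.png

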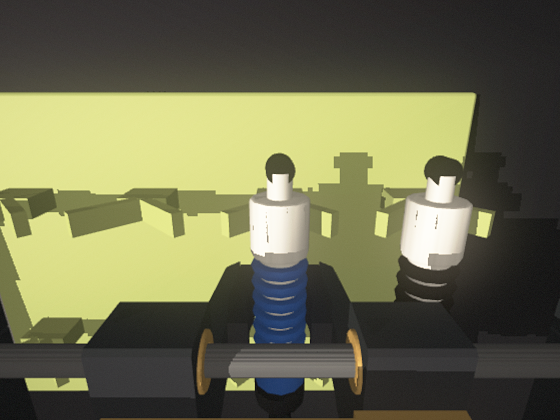

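Blue is seated at column 280 with a light contact force of 9 N upward. Black sits beside it at (430,230). Releasing.

Call:
send_rows --series '[{"delta_pos": [0,0,0],"turn": 0,"jaw": 0.7},{"delta_pos": [0,0,0],"turn": 0,"jaw": 0.6},{"delta_pos": [0,0,0],"turn": 0,"jaw": 0.5},{"delta_pos": [0,0,0],"turn": 0,"jaw": 0.5},{"delta_pos": [0,0,-1],"turn": 0,"jaw": 0.5},{"delta_pos": [0,0,-3],"turn": 0,"jaw": 0.5},{"delta_pos": [0,0,-6],"turn": 0,"jaw": 0.5},{"delta_pos": [0,0,-9],"turn": 0,"jaw": 0.5}]'

```text
clock: 15.28
tool_pos: [0.4916, 0.1537, 0.1277]
eef_rot: [-0.677, 0.736, 0.0, -0.001]
contact_force: [1.2, 0.4, 0.8]
opening: 0.499
```

```bash
python3 go.py B y .12
```

```text
target [ 0.5486 -0.2275]
t 15.28 p [0.4916 0.1537 0.1277] head -94.78 tilt 0.1 open 0.499 F [1.2 0.4 0.8]
DELTA cm [37.51 -8.87  0.78] turn -15.23
```

Call:
send_rows --series '[{"delta_pos": [1,-0.2,0],"turn": -1.5,"jaw": 0.5},{"delta_pos": [3.3,-0.8,0],"turn": -4,"jaw": 0.5},{"delta_pos": [6.8,-1.6,0],"turn": -7,"jaw": 0.5},{"delta_pos": [10.6,-2.5,0],"turn": -10,"jaw": 0.5},{"delta_pos": [14.4,-3.4,0],"turn": -12.5,"jaw": 0.5},{"delta_pos": [18.2,-4.3,0],"turn": -14.3,"jaw": 0.5},{"delta_pos": [22,-5.2,0],"turn": -15.1,"jaw": 0.5},{"delta_pos": [25.8,-6.1,0],"turn": -15.2,"jaw": 0.5}]'

```text
clock: 15.95
tool_pos: [0.5315, -0.1103, 0.1274]
eef_rot: [0.769, -0.64, 0.0, 0.0]
contact_force: [0.7, 0.9, 0.3]
opening: 0.5
```

```bash
python3 go.py B y .12
```

```text
target [ 0.5486 -0.2275]
t 15.95 p [ 0.5315 -0.1103  0.1274] head -79.55 tilt 0.03 open 0.5 F [0.7 0.9 0.3]
DELTA cm [11.83  0.44  0.74] turn 0.0
```

Call:
send_rows --series '[{"delta_pos": [3.7,0.1,0],"turn": 0,"jaw": 0.5},{"delta_pos": [6.8,0.2,0],"turn": 0,"jaw": 0.5},{"delta_pos": [9.3,0.3,0.5],"turn": 0,"jaw": 0.5},{"delta_pos": [11,0.4,1.5],"turn": 0,"jaw": 0.5},{"delta_pos": [11.8,0.4,3],"turn": 0,"jaw": 0.5},{"delta_pos": [12,0.4,4.2],"turn": 0,"jaw": 0.5},{"delta_pos": [12,0.4,4.6],"turn": 0,"jaw": 0.5},{"delta_pos": [12,0.4,4.6],"turn": 0,"jaw": 0.5}]'

```text
clock: 16.62
tool_pos: [0.5484, -0.2255, 0.0798]
eef_rot: [0.769, -0.64, -0.001, 0.0]
contact_force: [-0.1, -0.2, -0.4]
opening: 0.494
```

```bash
python3 go.py B y .037
```

```text
target [ 0.5486 -0.2275]
t 16.62 p [ 0.5484 -0.2255  0.0798] head -79.52 tilt 0.17 open 0.494 F [-0.1 -0.2 -0.4]
DELTA cm [0.2  0.01 4.28] turn 0.03
```

Call:
send_rows --series '[{"delta_pos": [0.1,0,0.8],"turn": 0,"jaw": 0.5},{"delta_pos": [0.1,0,2],"turn": 0,"jaw": 0.5},{"delta_pos": [0.1,0,3.1],"turn": 0,"jaw": 0.5},{"delta_pos": [0.1,0,3.9],"turn": 0,"jaw": 0.5},{"delta_pos": [0.1,0,4.3],"turn": 0,"jaw": 0.5},{"delta_pos": [0.1,0,4.3],"turn": 0,"jaw": 0.5},{"delta_pos": [0.1,0,4.3],"turn": 0,"jaw": 0.5}]'

```text
clock: 17.2
tool_pos: [0.5493, -0.2279, 0.0374]
eef_rot: [0.768, -0.64, -0.0, 0.0]
contact_force: [-0.4, -0.9, -0.5]
opening: 0.499
```

```bash
python3 go.py B y .037;  python3 - <<'E'
from h import *
im=vision.snapshot("wrist"); cv2.imwrite("pics/w11.png",im)
E
```

```text
target [ 0.5486 -0.2275]
t 17.2 p [ 0.5493 -0.2279  0.0374] head -79.58 tilt 0.03 open 0.499 F [-0.4 -0.9 -0.5]
DELTA cm [-0.06  0.06  0.04] turn -0.03
```

View pics/w11.png

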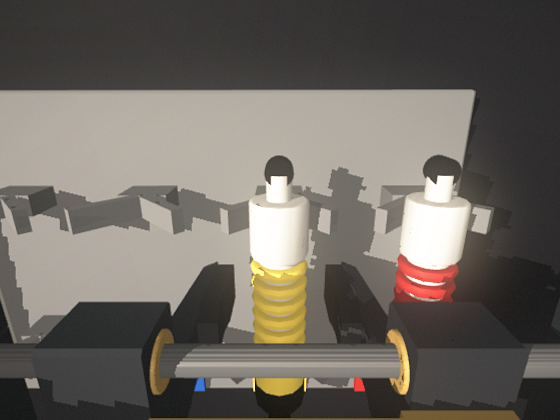

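Yellow is centred in the jaws at column 279. Gripping and lifting.

Call:
send_rows --series '[{"delta_pos": [0,0,0],"turn": 0,"jaw": 0.7},{"delta_pos": [0,0,0],"turn": 0,"jaw": 0.8},{"delta_pos": [0,0,0],"turn": 0,"jaw": 1},{"delta_pos": [0,0,0],"turn": 0,"jaw": 1},{"delta_pos": [0,0,-0.7],"turn": 0,"jaw": 1},{"delta_pos": [0,0,-2],"turn": 0,"jaw": 1},{"delta_pos": [0,0,-4.5],"turn": 0,"jaw": 1},{"delta_pos": [0,0,-7],"turn": 0,"jaw": 1}]'

```text
clock: 17.92
tool_pos: [0.5489, -0.228, 0.1089]
eef_rot: [0.768, -0.64, -0.001, 0.0]
contact_force: [-0.2, -0.2, -0.9]
opening: 0.256
```

```bash
python3 go.py F y .12
```

```text
target [0.4976 0.2134]
t 17.92 p [ 0.5489 -0.228   0.1089] head -79.59 tilt 0.07 open 0.256 F [-0.2 -0.2 -0.9]
DELTA cm [-44.34  -2.93  -1.09] turn 15.26
```

Call:
send_rows --series '[{"delta_pos": [-1,0,-0.8],"turn": 1.5,"jaw": 1},{"delta_pos": [-3.5,-0.2,-1.2],"turn": 4,"jaw": 1},{"delta_pos": [-7.2,-0.5,-1.2],"turn": 7,"jaw": 1},{"delta_pos": [-11.2,-0.7,-1.2],"turn": 10,"jaw": 1},{"delta_pos": [-15.2,-1,-1.2],"turn": 12.5,"jaw": 1},{"delta_pos": [-19.2,-1.3,-1.2],"turn": 14.3,"jaw": 1},{"delta_pos": [-23.2,-1.5,-1.2],"turn": 15.2,"jaw": 1},{"delta_pos": [-27.2,-1.8,-1.2],"turn": 15.3,"jaw": 1}]'

```text
clock: 18.58
tool_pos: [0.5178, 0.0446, 0.1209]
eef_rot: [-0.676, 0.737, -0.0, 0.001]
contact_force: [0.4, 0.2, -0.2]
opening: 0.256
```

```bash
python3 go.py F y .12
```

```text
target [0.4976 0.2134]
t 18.58 p [0.5178 0.0446 0.1209] head -94.95 tilt 0.08 open 0.256 F [ 0.4  0.2 -0.2]
DELTA cm [-16.64   3.46   0.1 ] turn -0.1
```

Call:
send_rows --series '[{"delta_pos": [-3.9,0.8,0],"turn": 0,"jaw": 1},{"delta_pos": [-7.8,1.6,0],"turn": 0,"jaw": 1},{"delta_pos": [-11.2,2.3,0],"turn": 0,"jaw": 1},{"delta_pos": [-13.8,2.9,0],"turn": 0,"jaw": 1},{"delta_pos": [-15.6,3.2,0.5],"turn": 0,"jaw": 1},{"delta_pos": [-16.5,3.4,1.5],"turn": 0,"jaw": 1},{"delta_pos": [-16.9,3.5,2.7],"turn": 0,"jaw": 1},{"delta_pos": [-16.9,3.5,3.7],"turn": 0,"jaw": 1}]'

```text
clock: 19.25
tool_pos: [0.4973, 0.2142, 0.0819]
eef_rot: [-0.677, 0.736, 0.0, -0.0]
contact_force: [-0.0, -0.9, -0.4]
opening: 0.258
```

Call:
send_rows --series '[{"delta_pos": [0,0,0.3],"turn": 0,"jaw": 1},{"delta_pos": [0,0,0.3],"turn": 0,"jaw": 1},{"delta_pos": [0,0,0.3],"turn": 0,"jaw": 1},{"delta_pos": [0,0,0.3],"turn": 0,"jaw": 1}]'

```text
clock: 19.58
tool_pos: [0.498, 0.2128, 0.0799]
eef_rot: [-0.676, 0.737, -0.0, -0.0]
contact_force: [-0.0, -1.0, -0.9]
opening: 0.255
```

```bash
python3 go.py F y .037
```

```text
target [0.4976 0.2134]
t 19.58 p [0.498  0.2128 0.0799] head -95.01 tilt 0.04 open 0.255 F [-0.  -1.  -0.9]
DELTA cm [-0.06  0.05  4.29] turn -0.16
```

Call:
send_rows --series '[{"delta_pos": [-0.1,0,0.7],"turn": -0.1,"jaw": 1},{"delta_pos": [-0.1,0,1.7],"turn": -0.1,"jaw": 1},{"delta_pos": [-0.1,0,2.9],"turn": -0.1,"jaw": 1},{"delta_pos": [-0.1,0,3.7],"turn": -0.1,"jaw": 1},{"delta_pos": [-0.1,0,4.1],"turn": -0.1,"jaw": 1},{"delta_pos": [-0.1,0,4.2],"turn": -0.1,"jaw": 1},{"delta_pos": [-0.1,0,4.2],"turn": -0.1,"jaw": 1},{"delta_pos": [-0.1,0,4.2],"turn": -0.1,"jaw": 1}]'

```text
clock: 20.25
tool_pos: [0.4968, 0.2141, 0.0376]
eef_rot: [-0.677, 0.736, 0.0, -0.001]
contact_force: [-1.9, -2.2, 6.4]
opening: 0.258
```

```bash
python3 go.py F y .037;  python3 - <<'E'
from h import *
im=vision.snapshot("wrist"); cv2.imwrite("pics/w12.png",im)
E
```

```text
target [0.4976 0.2134]
t 20.25 p [0.4968 0.2141 0.0376] head -94.82 tilt 0.14 open 0.258 F [-1.9 -2.2  6.4]
DELTA cm [ 0.07 -0.09  0.06] turn 0.03
```

View pics/w12.png

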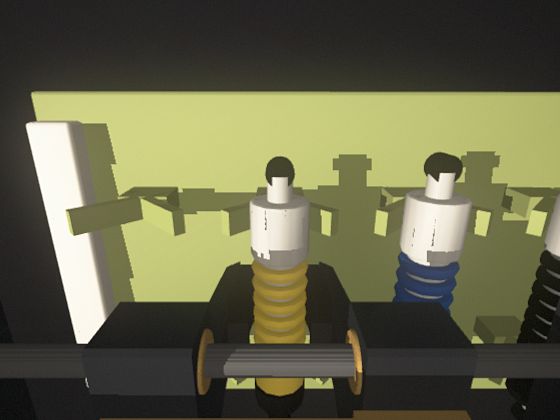

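Yellow is seated at column 279, between its notch tips at (232,220) and (325,220). Blue at (435,230) and black on its right are unchanged. Releasing.

Call:
send_rows --series '[{"delta_pos": [0,0,0],"turn": 0,"jaw": 0.7},{"delta_pos": [0,0,0],"turn": 0,"jaw": 0.6},{"delta_pos": [0,0,0],"turn": 0,"jaw": 0.5},{"delta_pos": [0,0,0],"turn": 0,"jaw": 0.5},{"delta_pos": [0,0,-1],"turn": 0,"jaw": 0.5},{"delta_pos": [0,0,-3],"turn": 0,"jaw": 0.5},{"delta_pos": [0,0,-6],"turn": 0,"jaw": 0.5},{"delta_pos": [0,0,-9],"turn": 0,"jaw": 0.5}]'

```text
clock: 20.97
tool_pos: [0.497, 0.2149, 0.1287]
eef_rot: [-0.677, 0.736, 0.0, -0.001]
contact_force: [0.4, 0.3, 0.8]
opening: 0.499
```

```bash
python3 go.py B r .12
```

```text
target [ 0.5599 -0.2885]
t 20.97 p [0.497  0.2149 0.1287] head -94.79 tilt 0.09 open 0.499 F [0.4 0.3 0.8]
DELTA cm [ 49.63 -10.46   0.9 ] turn -15.24
```

Call:
send_rows --series '[{"delta_pos": [1,-0.2,0],"turn": -1.5,"jaw": 0.5},{"delta_pos": [3.3,-0.7,0],"turn": -4,"jaw": 0.5},{"delta_pos": [6.8,-1.4,0],"turn": -7,"jaw": 0.5},{"delta_pos": [10.6,-2.2,0],"turn": -10,"jaw": 0.5},{"delta_pos": [14.4,-3,0],"turn": -12.5,"jaw": 0.5},{"delta_pos": [18.2,-3.8,0],"turn": -14.3,"jaw": 0.5},{"delta_pos": [22,-4.6,0],"turn": -15.1,"jaw": 0.5},{"delta_pos": [25.9,-5.5,0],"turn": -15.2,"jaw": 0.5}]'

```text
clock: 21.63
tool_pos: [0.5307, -0.0493, 0.1284]
eef_rot: [0.769, -0.64, 0.0, -0.0]
contact_force: [0.3, 0.1, 0.2]
opening: 0.499
```

```bash
python3 go.py B r .12
```

```text
target [ 0.5599 -0.2885]
t 21.63 p [ 0.5307 -0.0493  0.1284] head -79.52 tilt 0.02 open 0.499 F [0.3 0.1 0.2]
DELTA cm [24.04  1.48  0.85] turn 0.03
```

Call:
send_rows --series '[{"delta_pos": [3.9,0.2,0],"turn": 0,"jaw": 0.5},{"delta_pos": [7.8,0.5,0],"turn": 0,"jaw": 0.5},{"delta_pos": [11.7,0.7,0],"turn": 0,"jaw": 0.5},{"delta_pos": [15.5,0.9,0],"turn": 0,"jaw": 0.5},{"delta_pos": [18.8,1.1,0],"turn": 0,"jaw": 0.5},{"delta_pos": [21.4,1.3,0],"turn": 0,"jaw": 0.5},{"delta_pos": [23.2,1.4,0],"turn": 0,"jaw": 0.5},{"delta_pos": [24,1.4,0],"turn": 0,"jaw": 0.5}]'

```text
clock: 22.3
tool_pos: [0.5596, -0.2907, 0.1283]
eef_rot: [0.767, -0.642, 0.001, 0.001]
contact_force: [-1.3, -0.3, -1.1]
opening: 0.498
```

Call:
send_rows --series '[{"delta_pos": [0.2,0,0.8],"turn": 0,"jaw": 0.5},{"delta_pos": [0.2,0,2],"turn": 0,"jaw": 0.5},{"delta_pos": [0.2,0,3.5],"turn": 0,"jaw": 0.5},{"delta_pos": [0.2,0,4.3],"turn": 0,"jaw": 0.5},{"delta_pos": [0.2,0,4.6],"turn": 0,"jaw": 0.5},{"delta_pos": [0.2,0,4.6],"turn": 0,"jaw": 0.5},{"delta_pos": [0.2,0,4.6],"turn": 0,"jaw": 0.5}]'

```text
clock: 22.88
tool_pos: [0.561, -0.2872, 0.0817]
eef_rot: [0.769, -0.64, -0.0, -0.0]
contact_force: [0.2, 0.7, -0.3]
opening: 0.5
```

```bash
python3 go.py B r .037
```

```text
target [ 0.5599 -0.2885]
t 22.88 p [ 0.561  -0.2872  0.0817] head -79.52 tilt 0.02 open 0.5 F [ 0.2  0.7 -0.3]
DELTA cm [0.1  0.13 4.47] turn 0.03
```

Call:
send_rows --series '[{"delta_pos": [0.1,0.1,0.8],"turn": 0,"jaw": 0.5},{"delta_pos": [0.1,0.1,2],"turn": 0,"jaw": 0.5},{"delta_pos": [0.1,0.1,3.2],"turn": 0,"jaw": 0.5},{"delta_pos": [0.1,0.1,4.1],"turn": 0,"jaw": 0.5},{"delta_pos": [0.1,0.1,4.5],"turn": 0,"jaw": 0.5},{"delta_pos": [0.1,0.1,4.5],"turn": 0,"jaw": 0.5},{"delta_pos": [0.1,0.1,4.5],"turn": 0,"jaw": 0.5}]'

```text
clock: 23.47
tool_pos: [0.5598, -0.2892, 0.0363]
eef_rot: [0.768, -0.64, -0.0, 0.0]
contact_force: [-0.3, -0.4, -0.0]
opening: 0.496
```

```bash
python3 go.py B r .037;  python3 - <<'E'
from h import *
im=vision.snapshot("wrist"); cv2.imwrite("pics/w13.png",im)
E
```

```text
target [ 0.5599 -0.2885]
t 23.47 p [ 0.5598 -0.2892  0.0363] head -79.59 tilt 0.03 open 0.496 F [-0.3 -0.4 -0. ]
DELTA cm [-0.07 -0.02 -0.07] turn -0.04
```

View pics/w13.png

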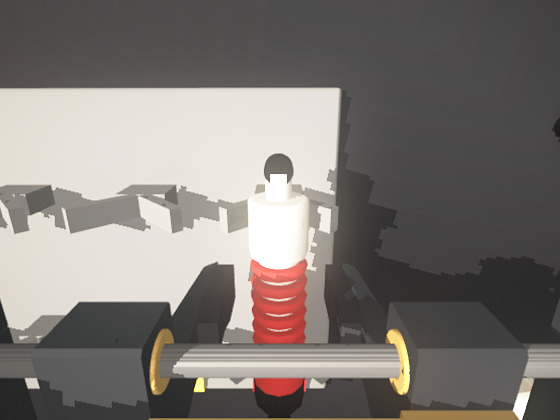

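Red is centred in the jaws at column 278. Gripping and lifting.

Call:
send_rows --series '[{"delta_pos": [0,0,0],"turn": 0,"jaw": 0.7},{"delta_pos": [0,0,0],"turn": 0,"jaw": 0.8},{"delta_pos": [0,0,0],"turn": 0,"jaw": 1},{"delta_pos": [0,0,0],"turn": 0,"jaw": 1},{"delta_pos": [0,0,-0.7],"turn": 0,"jaw": 1},{"delta_pos": [0,0,-2],"turn": 0,"jaw": 1},{"delta_pos": [0,0,-4.5],"turn": 0,"jaw": 1},{"delta_pos": [0,0,-7],"turn": 0,"jaw": 1}]'

```text
clock: 24.18
tool_pos: [0.5595, -0.2892, 0.1079]
eef_rot: [0.768, -0.64, -0.0, 0.0]
contact_force: [1.4, -0.5, -0.9]
opening: 0.256
```

```bash
python3 go.py F r .12
```

```text
target [0.5029 0.2752]
t 24.18 p [ 0.5595 -0.2892  0.1079] head -79.59 tilt 0.06 open 0.256 F [ 1.4 -0.5 -0.9]
DELTA cm [-56.53  -4.63  -1.19] turn 15.26
```

Call:
send_rows --series '[{"delta_pos": [-1,-0.1,-0.8],"turn": 1.5,"jaw": 1},{"delta_pos": [-3.5,-0.3,-1.2],"turn": 4,"jaw": 1},{"delta_pos": [-7.2,-0.6,-1.2],"turn": 7,"jaw": 1},{"delta_pos": [-11.2,-0.9,-1.2],"turn": 10,"jaw": 1},{"delta_pos": [-15.2,-1.2,-1.2],"turn": 12.5,"jaw": 1},{"delta_pos": [-19.2,-1.6,-1.2],"turn": 14.3,"jaw": 1},{"delta_pos": [-23.2,-1.9,-1.2],"turn": 15.2,"jaw": 1},{"delta_pos": [-27.2,-2.2,-1.2],"turn": 15.3,"jaw": 1}]'

```text
clock: 24.85
tool_pos: [0.5326, -0.016, 0.12]
eef_rot: [-0.676, 0.737, -0.001, 0.001]
contact_force: [0.3, 1.1, -0.3]
opening: 0.26
```

```bash
python3 go.py F r .12
```

```text
target [0.5029 0.2752]
t 24.85 p [ 0.5326 -0.016   0.12  ] head -94.95 tilt 0.11 open 0.26 F [ 0.3  1.1 -0.3]
DELTA cm [-28.75   5.47  -0.  ] turn -0.1
```

Call:
send_rows --series '[{"delta_pos": [-3.9,0.7,0],"turn": 0,"jaw": 1},{"delta_pos": [-7.8,1.5,0],"turn": 0,"jaw": 1},{"delta_pos": [-11.7,2.2,0],"turn": 0,"jaw": 1},{"delta_pos": [-15.6,2.9,0],"turn": 0,"jaw": 1},{"delta_pos": [-19.5,3.6,0],"turn": 0,"jaw": 1},{"delta_pos": [-22.9,4.3,0],"turn": 0,"jaw": 1},{"delta_pos": [-25.5,4.8,0],"turn": 0,"jaw": 1},{"delta_pos": [-27.4,5.1,0],"turn": 0,"jaw": 1}]'

```text
clock: 25.52
tool_pos: [0.5041, 0.2642, 0.1199]
eef_rot: [-0.678, 0.735, 0.001, 0.001]
contact_force: [0.4, -0.1, -0.7]
opening: 0.257
```

Call:
send_rows --series '[{"delta_pos": [-1.1,0.2,0.5],"turn": 0,"jaw": 1},{"delta_pos": [-1.5,0.3,1.5],"turn": 0,"jaw": 1},{"delta_pos": [-1.6,0.3,2.8],"turn": 0,"jaw": 1},{"delta_pos": [-1.6,0.3,3.7],"turn": 0,"jaw": 1},{"delta_pos": [-1.6,0.3,4],"turn": 0,"jaw": 1},{"delta_pos": [-1.6,0.3,4],"turn": 0,"jaw": 1},{"delta_pos": [-1.6,0.3,4],"turn": 0,"jaw": 1}]'

```text
clock: 26.1
tool_pos: [0.5036, 0.2742, 0.0783]
eef_rot: [-0.676, 0.737, -0.0, -0.001]
contact_force: [-0.4, -0.4, -0.4]
opening: 0.263
```

```bash
python3 go.py F r .037
```

```text
target [0.5029 0.2752]
t 26.1 p [0.5036 0.2742 0.0783] head -95.0 tilt 0.08 open 0.263 F [-0.4 -0.4 -0.4]
DELTA cm [-0.1   0.08  4.13] turn -0.15
```

Call:
send_rows --series '[{"delta_pos": [-0.1,0,0.7],"turn": -0.1,"jaw": 1},{"delta_pos": [-0.2,0.1,1.7],"turn": -0.1,"jaw": 1},{"delta_pos": [-0.2,0.1,2.8],"turn": -0.1,"jaw": 1},{"delta_pos": [-0.2,0.1,3.6],"turn": -0.1,"jaw": 1},{"delta_pos": [-0.2,0.1,4],"turn": -0.1,"jaw": 1},{"delta_pos": [-0.2,0.1,4],"turn": -0.1,"jaw": 1},{"delta_pos": [-0.2,0.1,4],"turn": -0.1,"jaw": 1},{"delta_pos": [-0.2,0.1,4],"turn": -0.1,"jaw": 1}]'

```text
clock: 26.77
tool_pos: [0.5023, 0.2773, 0.0384]
eef_rot: [-0.677, 0.736, -0.0, -0.001]
contact_force: [-0.4, -1.6, -0.4]
opening: 0.257
```

```bash
python3 go.py F r .037;  python3 - <<'E'
from h import *
im=vision.snapshot("wrist"); cv2.imwrite("pics/w14.png",im)
E
```

```text
target [0.5029 0.2752]
t 26.77 p [0.5023 0.2773 0.0384] head -94.81 tilt 0.07 open 0.257 F [-0.4 -1.6 -0.4]
DELTA cm [ 0.21 -0.08  0.14] turn 0.04
```

View pics/w14.png

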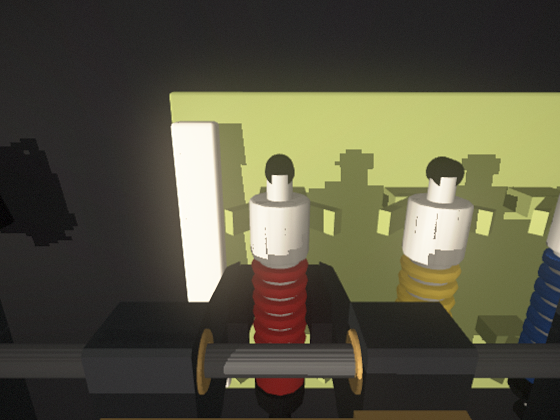

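Call:
send_rows --series '[{"delta_pos": [0.1,0,0.1],"turn": 0,"jaw": 1},{"delta_pos": [0.1,0,0.1],"turn": 0,"jaw": 0.7},{"delta_pos": [0.1,0,0.1],"turn": 0,"jaw": 0.6},{"delta_pos": [0.1,0,0.1],"turn": 0,"jaw": 0.5},{"delta_pos": [0.1,0,0.1],"turn": 0,"jaw": 0.5},{"delta_pos": [0.1,0,-1],"turn": 0,"jaw": 0.5},{"delta_pos": [0.1,0,-3],"turn": 0,"jaw": 0.5},{"delta_pos": [0.1,0,-6],"turn": 0,"jaw": 0.5}]'

```text
clock: 27.48
tool_pos: [0.5011, 0.2763, 0.0982]
eef_rot: [-0.677, 0.736, 0.0, -0.002]
contact_force: [0.5, 1.3, -0.4]
opening: 0.5
```

```bash
python3 - <<'E'
from h import *
plan([.543,.19,.24],-4.85)
E
```

```text
t 27.48 p [0.5011 0.2763 0.0982] head -94.78 tilt 0.23 open 0.5 F [ 0.5  1.3 -0.4]
DELTA cm [  8.28  -4.85 -14.18] turn 0.07
```

Call:
send_rows --series '[{"delta_pos": [0.3,0,-2.5],"turn": 0,"jaw": 0.5},{"delta_pos": [1.5,-0.8,-5.5],"turn": 0,"jaw": 0.5},{"delta_pos": [3.5,-2,-8.5],"turn": 0,"jaw": 0.5},{"delta_pos": [5.5,-3,-11],"turn": 0,"jaw": 0.5},{"delta_pos": [7,-4.2,-13],"turn": 0,"jaw": 0.5},{"delta_pos": [8,-4.8,-14],"turn": 0,"jaw": 0.5},{"delta_pos": [8.3,-4.8,-14.2],"turn": 0,"jaw": 0.5},{"delta_pos": [8.3,-4.8,-14.2],"turn": 0,"jaw": 0.5}]'

```text
clock: 28.15
tool_pos: [0.5436, 0.1893, 0.2418]
eef_rot: [-0.676, 0.737, -0.0, 0.001]
contact_force: [-1.0, 0.9, -0.1]
opening: 0.5
```

Call:
send_rows --series '[{"delta_pos": [0,0,0],"turn": 0,"jaw": 0.5},{"delta_pos": [0,0,0],"turn": 0,"jaw": 0.5},{"delta_pos": [0,0,0],"turn": 0,"jaw": 0.5},{"delta_pos": [0,0,0],"turn": 0,"jaw": 0.5}]'

```text
clock: 28.48
tool_pos: [0.5425, 0.191, 0.2399]
eef_rot: [-0.678, 0.735, 0.0, -0.001]
contact_force: [0.0, 0.3, 0.4]
opening: 0.501
```

```bash
python3 - <<'E'
from h import *
plan([.543,.19,.24],-4.85)
cp=vision.camera_params("wrist"); im=vision.snapshot("wrist"); np.savez("w15.npz",K=cp["intrinsics"],E=cp["extrinsics"])
cv2.imwrite("pics/w15c.png",cv2.resize(im[130:330,135:420],None,fx=2.8,fy=2.8,interpolation=cv2.INTER_CUBIC))
im=vision.snapshot("scene"); cv2.imwrite("pics/s15.png",im)
im=vision.snapshot("top"); cv2.imwrite("pics/t15.png",im)
E
```

```text
t 28.48 p [0.5425 0.191  0.2399] head -94.69 tilt 0.1 open 0.501 F [0.  0.3 0.4]
DELTA cm [ 0.1  -0.06 -0.01] turn 0.16
```

View pics/w15c.png

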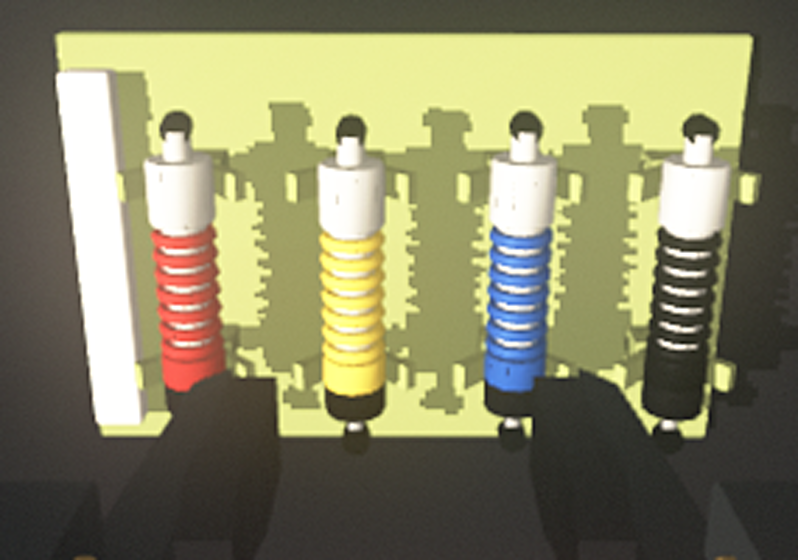

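View pics/s15.png

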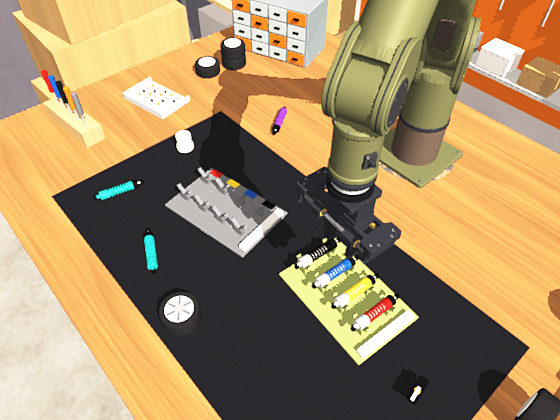

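View pics/t15.png

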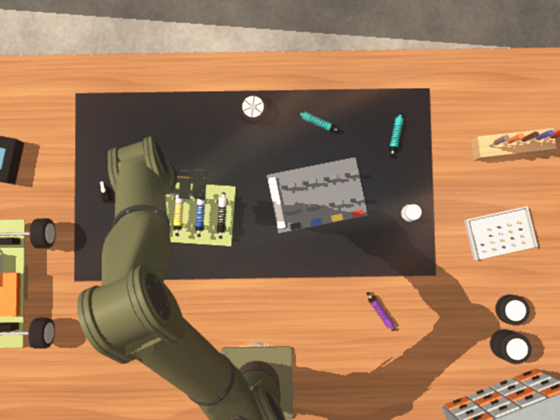

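```bash
python3 - <<'E'
from fit import *
d=np.load("w15.npz"); cp=dict(intrinsics=d["K"],extrinsics=d["E"])
f=lambda u,v:(u/2.8+135-.3,v/2.8+130-.3)
co=[(.088,.143,.008,f(56,33)),(.088,-.125,.008,f(751,35)),(-.088,-.125,.008,f(706,436)),(-.088,.143,.008,f(101,434))]
ax=[(.093,f(179.5,195)),(.031,f(352,195)),(-.031,f(522.5,195)),(-.093,f(694.5,195)),(.031,f(355.5,402)),(-.031,f(511,402)),(-.093,f(673,402))]
x,rs=fit(cp,ax,co,[.495,.1825,-4.85]);print(x,rs.round(1)[:7],rs[7:].reshape(-1,2).round(1).tolist())
for X in (x,):
  for u,v in [(176,111),(350,116),(525,112),(702,116)]:
    P=ray(cp,f(u,v),.045)[:2]-X[:2];a=np.radians(X[2]);print((P@[np.cos(a),np.sin(a)]).round(4),(P@[-np.sin(a),np.cos(a)]).round(4))
E
```

```text
[ 0.49476825  0.18404089 -4.92138517] [-0.5 -0.8 -0.5 -0.7 -1.   0.2 -1.1] [[-1.1, 0.9], [-0.5, 4.5], [1.2, 2.7], [1.1, 1.1]]
0.0646 0.0915
0.063 0.0305
0.0647 -0.031
0.0635 -0.0933
```

```bash
python3 - <<'E'
from h import *
print(order.finish_job()); print(r.get_state()["clock"])
E
```

```text
the job is handed in; nothing more can be done
None
the job is handed in; nothing more can be done
```

All four dampers are on the green rack in reverse order, and the job is handed in. From the white end they now run red, yellow, blue, black. On the grey rack they ran black, blue, yellow, red. It finished at about 28.6 s of the 102 s allowed.

**Seating:** In the last wrist picture each damper lies in its own pair of notches, with its axis within about 1 mm of its place across the row. Lengthwise they match how they sat on the grey rack to about 2 mm, as far as I can measure.

**Rest of the scene:** In the last scene and top pictures the wheel, the jar, the servo and the look-alikes had not moved. The arm hung clear above the rack with the gripper open. The highest contact force I read was about 9 N, at the end of lowering blue.

**What disagreed:**
- The plate corners put the row 1–4 mm off from what the notches and axes gave. I used the notches and axes.
- The lengthwise figure rests on points I read off the picture by eye.

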